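Clear the bakery tasting counter

TASK

Clear the tasting counter. Take every loaf out of the large crate and lay it upright on the bread board, then nest the empty crates without moving the large one away: first the medium crate down flat inside the large one, then the small one flat inside the medium one. Also hang every beaker mouth-down on a leaning peg of its own on the draining rack, pushed down until its closed end sits on the peg's end; leave the jar, bottle and mug alone.

Things in the scene. Friction and masses are not known exactly. Their poses are not given: they have to be found in the camera images.
- crate_l: large open light-wood crate, walls and floor 9 mm thick; origin at the centre of its underside, z up, outside 208 mm along its x, 158 mm along its y, 60 mm high (inside 190 x 140 mm). Loose, 0.9 kg. Stays where it stands.
- crate_m: medium open light-wood crate, walls and floor 9 mm thick; origin at the centre of its underside, z up, outside 134 mm along its x, 126 mm along its y, 55 mm high (inside 116 x 108 mm), about 0.3 kg. Laid square in the large crate with x along the large crate's x it has 28 mm of room at each x end for a finger and 7 mm at each side; its end walls can be pinched from above.
- crate_s: small open light-wood crate, walls and floor 9 mm thick; origin at the centre of its underside, z up, outside 62 mm along its x, 96 mm along its y, 50 mm high (inside 44 x 78 mm), about 0.15 kg. Laid square in the medium crate with x along the medium crate's x it has 27 mm of room at each x side for a finger and 6 mm at each y end; it can be gripped across its 62 mm.
- board: dark wooden bread board, fixed, 140 mm along its x, 200 mm along its y, 18 mm thick; origin at the centre of its underside.
- rack: steel draining rack, fixed: base plate 100 mm along its x, 370 mm along its y, 18 mm high; origin at the centre of its underside. Four straight round steel pegs, 14 mm thick with rounded ends, stand in a row along its y, 95 mm apart, all leaning 0.32 rad from vertical towards the rack's own -x (upward direction of a peg in the rack frame: [-0.315, 0, 0.949]); each rises 122 mm along that slope.
- peg0 (a point): the end of peg 0 of the draining rack (pegs 0 to 3 run from the rack's -y to its +y), on the peg's axis; a point fixed to the rack, axes as the rack's. A beaker pushed down over the peg comes to rest with its closed end on this point, then leans until its wall touches the peg.
- peg1 (a point): the end of peg 1 of the draining rack (pegs 0 to 3 run from the rack's -y to its +y), on the peg's axis; a point fixed to the rack, axes as the rack's. A beaker pushed down over the peg comes to rest with its closed end on this point, then leans until its wall touches the peg.
- peg2 (a point): the end of peg 2 of the draining rack (pegs 0 to 3 run from the rack's -y to its +y), on the peg's axis; a point fixed to the rack, axes as the rack's. A beaker pushed down over the peg comes to rest with its closed end on this point, then leans until its wall touches the peg.
- peg3 (a point): the end of peg 3 of the draining rack (pegs 0 to 3 run from the rack's -y to its +y), on the peg's axis; a point fixed to the rack, axes as the rack's. A beaker pushed down over the peg comes to rest with its closed end on this point, then leans until its wall touches the peg.
- cup0: straight round stainless-steel beaker standing upside down, 58 mm outside diameter, 85 mm long, wall 4 mm, about 0.13 kg; origin at the centre of its open mouth, z from the mouth to the closed end (up at the start). None if absent.
- cup0_in (a point): centre of the inner face of the closed end of cup0, 80 mm along its z from the mouth (the closed end is 5 mm thick).
- cup1: straight round stainless-steel beaker standing upside down, 58 mm outside diameter, 85 mm long, wall 4 mm, about 0.13 kg; origin at the centre of its open mouth, z from the mouth to the closed end (up at the start). None if absent.
- cup1_in (a point): centre of the inner face of the closed end of cup1, 80 mm along its z from the mouth (the closed end is 5 mm thick).
- cup2: straight round stainless-steel beaker standing upside down, 58 mm outside diameter, 85 mm long, wall 4 mm, about 0.13 kg; origin at the centre of its open mouth, z from the mouth to the closed end (up at the start). None if absent.
- cup2_in (a point): centre of the inner face of the closed end of cup2, 80 mm along its z from the mouth (the closed end is 5 mm thick).
- cup3: straight round stainless-steel beaker standing upside down, 58 mm outside diameter, 85 mm long, wall 4 mm, about 0.13 kg; origin at the centre of its open mouth, z from the mouth to the closed end (up at the start). None if absent.
- cup3_in (a point): centre of the inner face of the closed end of cup3, 80 mm along its z from the mouth (the closed end is 5 mm thick).
- loaf1: small tin loaf (rigid), flat sides, 46 mm wide along its x, 100 mm long along its y, domed crust 52 mm high (straight sides to about 40 mm), about 0.12 kg; starts flat on the floor of the large crate; origin at the centre of its underside. None if absent.
- loaf2: small tin loaf (rigid), flat sides, 46 mm wide along its x, 100 mm long along its y, domed crust 52 mm high (straight sides to about 40 mm), about 0.12 kg; starts flat on the floor of the large crate; origin at the centre of its underside. None if absent.
- jam: bystander: jam jar, 66 mm diameter, 100 mm high; stands behind the work, not to be disturbed; origin at the centre of its underside.
- oil: bystander: bottle, 60 mm diameter, 200 mm high; stands behind the work, not to be disturbed; origin at the centre of its underside.
- mug: bystander: white mug, 80 mm diameter, 90 mm high; stands behind the work, not to be disturbed; origin at the centre of its underside.

How it is judged:
On the way, in this order (a step that is already met when the one before it is completed fails the run):
1. every loaf lies released on the bread board (x of loaf1 in the frame of board between -0.07 and 0.07 m and y of loaf1 in the frame of board between -0.1 and 0.1 m and z of loaf1 in the frame of board between 0.012 and 0.026 m and angle between each of loaf1, loaf2's own z axis and vertical below 0.2 rad and contact force between the fingers and loaf1 below 0.3 N and linear speed of each of loaf1, loaf2 below 0.03 m/s and x of loaf2 in the frame of board between -0.07 and 0.07 m and y of loaf2 in the frame of board between -0.1 and 0.1 m and z of loaf2 in the frame of board between 0.012 and 0.026 m and contact force between the fingers and loaf2 below 0.3 N), for 0.2 s.
2. the medium crate sits flat on the floor of the large crate, released (z of crate_m in the frame of crate_l between 0.004 and 0.014 m and horizontal distance between crate_m and crate_l below 0.037 m and angle between crate_m's own z axis and vertical below 0.06 rad and contact force between the fingers and crate_m below 0.3 N and linear speed of crate_m below 0.03 m/s), for 0.2 s.
3. the small crate sits flat on the floor of the medium crate, released (z of crate_s in the frame of crate_m between 0.004 and 0.014 m and horizontal distance between crate_s and crate_m below 0.037 m and angle between crate_s's own z axis and vertical below 0.06 rad and contact force between the fingers and crate_s below 0.3 N and linear speed of crate_s below 0.03 m/s), for 0.2 s.
At the end, for the whole second after the job is handed in: Loaves upright on the board (centre over it); medium crate flat on the large one's floor, small on the medium's (origins 4-14 mm up, within 37 mm sideways, tilt < 0.06 rad); each beaker hangs on a peg, its inner end within 28 mm of the peg's end, tilt < 0.8 rad; all released, at rest (all of step 1 and all of step 2 and all of step 3 and (distance between cup0_in and peg0 below 0.028 m or distance between cup0_in and peg1 below 0.028 m or distance between cup0_in and peg2 below 0.028 m or distance between cup0_in and peg3 below 0.028 m) and angle between each of cup0, cup1, cup2, cup3's own z axis and vertical below 0.8 rad and contact force between the fingers and cup0 below 0.3 N and linear speed of each of cup0, cup1, cup2, cup3 below 0.03 m/s and (distance between cup1_in and peg0 below 0.028 m or distance between cup1_in and peg1 below 0.028 m or distance between cup1_in and peg2 below 0.028 m or distance between cup1_in and peg3 below 0.028 m) and contact force between the fingers and cup1 below 0.3 N and (distance between cup2_in and peg0 below 0.028 m or distance between cup2_in and peg1 below 0.028 m or distance between cup2_in and peg2 below 0.028 m or distance between cup2_in and peg3 below 0.028 m) and contact force between the fingers and cup2 below 0.3 N and (distance between cup3_in and peg0 below 0.028 m or distance between cup3_in and peg1 below 0.028 m or distance between cup3_in and peg2 below 0.028 m or distance between cup3_in and peg3 below 0.028 m) and contact force between the fingers and cup3 below 0.3 N); the robot touches nothing.
It fails at once if the large crate is shoved more than 60 mm (distance of crate_l from where it was at the start of the episode above 0.06 m).
It fails at once if the jam jar is moved more than 40 mm (distance of jam from where it was at the start of the episode above 0.04 m).
It fails at once if the bottle is moved more than 40 mm (distance of oil from where it was at the start of the episode above 0.04 m).
It fails at once if the mug is moved more than 40 mm (distance of mug from where it was at the start of the episode above 0.04 m).
Of loaf1, loaf2 only 1 to 2 are there at a start; the rules pass over those that are not, and their reading is None.
Of cup0, cup1, cup2, cup3 only 3 to 4 are there at a start; the rules pass over those that are not, and their reading is None.
At some moment in a run one of crate_m, crate_s may be knocked a few centimetres aside while the robot is not near it.
It also fails if it takes over 208 s, if anything falls off the work surface, if the arm or the gripper's body presses on something with over 40 N, if the wrist force passes 120 N, or if a joint passes its speed limit or range.

ROBOT

A 6-joint arm with a two-finger parallel gripper is mounted at the origin on the work surface. World frame = base frame: x ahead of the robot, y to its left, z up, the work surface at z = 0. Lengths are in m, angles in rad, forces in N, time in s.
With the tool pointing down it reaches from about 0.4 to 0.825 m from the base axis. Payload 7 kg.
Tool frame: the origin (TCP) lies midway between the tips of the shut fingers; the grasp point (between the pads) lies 19 mm behind it (grip_point_offset is the distance from the TCP to the grasp point, in m); z points along the fingers, y is the line along which they close (so a half turn about z gives the same grasp; the last joint's range is limited). The gripper opens to 88 mm and grips with 3 to 60 N. Pads are 19 mm wide; open, the fingers measure 130 mm over their backs; the gripper's body (78 mm by 193 mm) begins 47 mm behind the grasp point.
Start: joints at [1.504, 0.359, 0.012, 0, -1.224, -0.288], TCP at [0.235, 0.633, 0.206] pointing down, gripper open.
Joint ranges: [-3.07, 3.07], [-1.43, 2.12], [-1.02, 1.25], [-3.03, 1.67], [-3.05, -0], [-3.03, 3.03]. Speed limits (rad/s): [2.39, 2.39, 3.01, 3.14, 3.14, 3.14].

INTERFACE

Orientations are given as [roll, pitch, yaw] about the fixed x, y, z axes, in that order (R = Rz(yaw) Ry(pitch) Rx(roll)).
In Python, from station import get_state, grab_frame, camera_params, job_done, grip_point_offset gives the robot as it stands.
- The arm moves only by the shell command python3 -m creep 'ROWS' [FORCE]. ROWS is JSON, a list that holds one entry, the list of rows, each a list of 7 numbers: the finger opening in cm, from 0 to 8.76, then the shift along the tool's x, y, z in cm, then the turn, a rotation vector about the tool's x, y, z in rad. In form: [[[fingers, tx, ty, tz, wx, wy, wz], ...]]. A call has 1 to 20 rows; each row is the pose to reach, as a shift and turn from the pose commanded when the call began, along the tool's axes at that moment; what a row does not reach only later rows make up. A row lasts 1/8 s, in which the tool goes at most 62.5 mm and 10.7 degrees, less where a joint would pass 70% of its speed; a pose out of reach is approached as far as the arm can. A call with a gripper value outside its range is refused whole. The fingers move at their own pace and stop on an object; FORCE is the grip in N (left out, the last holds). Time passes only in rows, so rows that repeat a pose let the fingers close. It gives the time, the measured TCP pose, the force, the opening and the grip force at its end, in the units of the state.
- get_state(): the state, without advancing time (a new reading comes with each control period).
- grab_frame(name): name is "side" or "top" or "wrist"; returns the picture (400x640x3 uint8, blue, green, red); there is no depth.
- camera_params(name): a dict with "vertical_fov" (degrees; the focal length in pixels is half the picture's height over the tangent of half this angle, whatever the lens; pixels are square), "cx", "cy" (the principal point, pixels), "k1" (the pictures are not rectified: a ray, as slopes to the right and down, at radius r is drawn at 1 + k1 r^2 times it, then the intrinsics apply), "view" (4x4, takes a point from world to camera coordinates). Camera axes: x right, y down, z forward; pixel columns grow to the right and rows downward; lengths in m; the calibration is good to about 2 mm. A picture is of the moment at which its call begins: read the wrist's pose just before it. camera_params takes no time and is no camera call; for the wrist camera it gives the pose at the moment of the call.
- job_done(): hands the job in; it is judged then, once.
The state is a dict: "t": time; "q": joint angles; "qd": joint speeds; "joint_efforts": joint torques, N m; "eef_pos": TCP position; "ee_rot": TCP orientation; "force": force on the tool from outside, world axes, zero at the start; "moment": the same for the moment, N m; "width": finger opening in m; "gripper_force": force on a finger pad.
Only numpy, scipy, OpenCV 4.12 (cv2) and the standard library are available. Lean on these libraries where they do the work, as an engineer would, in place of code of your own. Each camera call takes 0.05 s, during which the arm holds its last target. There are 200 camera calls.

## Working session

There is one attempt and no reset: what is moved stays moved. The work goes in short steps, Python scripts to look and compute and a shell command to move; the robot and the scene stay as the last step left them, time stands still between calls to the robot, and variables do not carry over. Pictures are saved under pics/ and viewed, at most 14 in all, crops included, and the job is handed in when it is done.

```bash
mkdir -p pics; ls; python3 - <<'E'
from station import *
import cv2
s=get_state();print(s['t'],s['eef_pos'],s['ee_rot'],s['width'],grip_point_offset)
for n in("top","side"):
    cv2.imwrite(f"pics/{n}0.png",grab_frame(n)); c=camera_params(n);print(n,c)
E
```

```text
pics
0.0 [0.23435445 0.63245122 0.20519843] [ 3.13990969e+00 -1.63365970e-04 -3.54904078e-01] 0.08767521218852795 0.0188
top {'vertical_fov': 54.2570813070074, 'cx': 315.92004661550516, 'cy': 200.35769349643394, 'k1': -0.08971527492186195, 'view': array([[ 0.02315223, -0.99958085,  0.01738127,  0.03575174],
       [-0.98683008, -0.02563413, -0.15971624,  0.61449297],
       [ 0.16009485, -0.01345457, -0.98700994,  1.19712962],
       [ 0.        ,  0.        ,  0.        ,  1.        ]])}
side {'vertical_fov': 50.77826494298165, 'cx': 319.9491481872123, 'cy': 204.58406689013356, 'k1': -0.040195721371665744, 'view': array([[ 0.95963556, -0.28111792,  0.00850341, -0.55960465],
       [-0.19502867, -0.68693362, -0.70006144,  0.22260641],
       [ 0.20264109,  0.67014544, -0.71403198,  1.23445082],
       [ 0.        ,  0.        ,  0.        ,  1.        ]])}
```

View pics/top0.png

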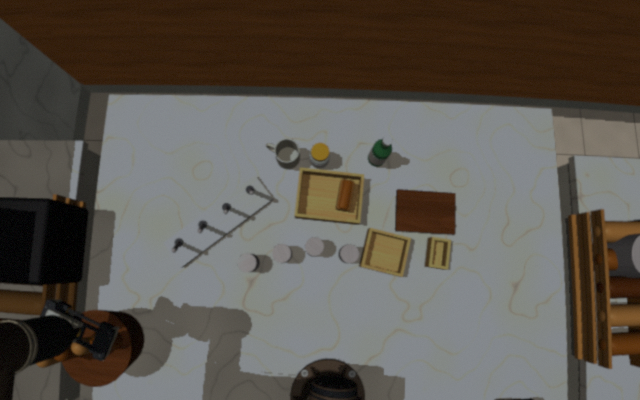

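View pics/side0.png

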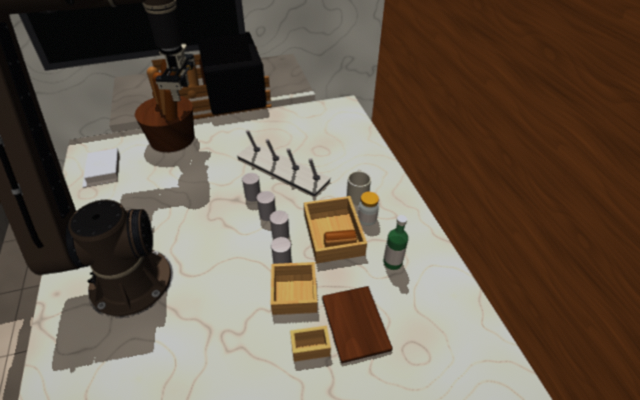

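Top: one loaf in the large crate (330,195), medium crate (386,253), small (438,253), board (426,212), four beakers at (249,262), (282,254), (315,246), (349,254), rack on the left with pegs. Zooming in for measuring.

```bash
python3 - <<'E'
import cv2
a=cv2.imread("pics/top0.png")[130:290,160:470]
cv2.imwrite("pics/topz.png",cv2.resize(a[:, :155],None,fx=3.75,fy=3.75,interpolation=cv2.INTER_CUBIC))
cv2.imwrite("pics/topz2.png",cv2.resize(a[:,125:],None,fx=3.75,fy=3.75,interpolation=cv2.INTER_CUBIC))
E
```

```text
(no output)
```

View pics/topz.png

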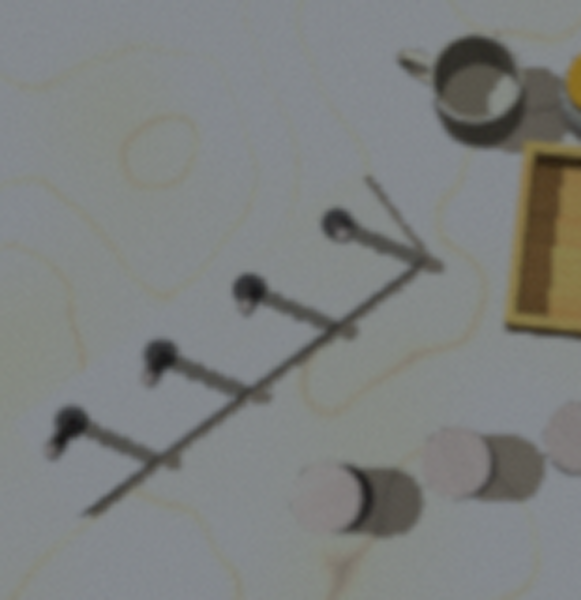

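View pics/topz2.png

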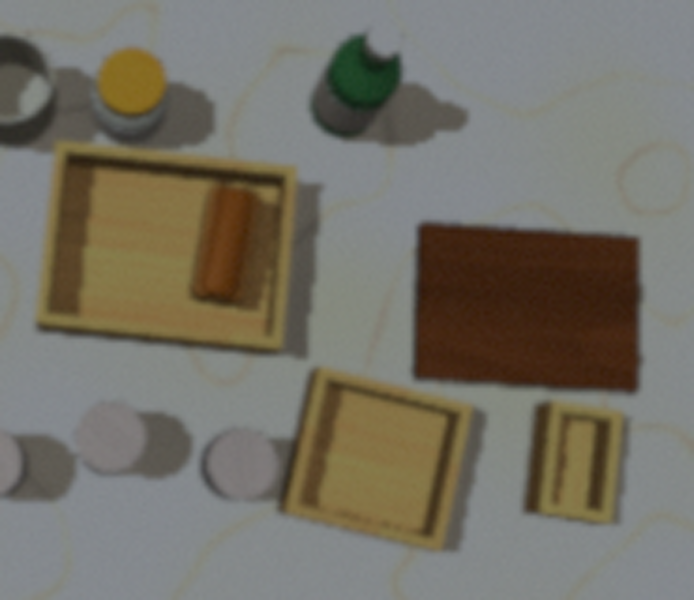

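Rack plate is counter-coloured with only its shadow edges visible; the pegs are four dark blobs. Crate rims, board and loaf are clear. Measuring.

```bash
cat > h.py <<'E'
import numpy as np, cv2
from station import *
from scipy.spatial.transform import Rotation as R
from scipy.optimize import least_squares
def cam(n):
    c=camera_params(n); f=200/np.tan(np.radians(c['vertical_fov']/2)); return c,f
def proj(n,P,cc=None):
    c,f=cc or cam(n); P=np.atleast_2d(P); V=np.array(c['view']); p=P@V[:3,:3].T+V[:3,3]
    s=p[:,:2]/p[:,2:]; s=s*(1+c['k1']*(s**2).sum(1,keepdims=True)); return s*f+[c['cx'],c['cy']]
def back(n,px,z,cc=None):
    c,f=cc or cam(n); px=np.atleast_2d(np.array(px,float)); V=np.array(c['view'])
    d=(px-[c['cx'],c['cy']])/f; s=d.copy()
    for _ in range(10): s=d/(1+c['k1']*(s**2).sum(1,keepdims=True))
    D=np.c_[s,np.ones(len(s))]@V[:3,:3]; C=-V[:3,:3].T@V[:3,3]
    return C+D*((np.atleast_1d(z)-C[2])/D[:,2])[:,None]
def z1(p): return (np.array(p)+.5)/3.75-.5+[160,130]
def z2(p): return (np.array(p)+.5)/3.75-.5+[285,130]
def tip(rx,ry,yaw,i):
    l=np.array([-.315*.122,-.1425+.095*i,.018+.949*.122]); return np.array([rx,ry,0])+R.from_euler('z',yaw).apply(l)
E
cat > m.py <<'E'
from h import *
np.set_printoptions(precision=4,suppress=True)
def rect(name,zp,z):
    p=back("top",z2(zp),z)[:,:2]; c=p.mean(0)
    e=[np.linalg.norm(p[(i+1)%4]-p[i]) for i in range(4)]
    a=[np.degrees(np.arctan2(*(p[(i+1)%4]-p[i])[::-1])) for i in range(4)]
    print(name,c,np.array(e),np.array(a))
rect("L",[(57,143),(297,166),(283,349),(38,327)],.06)
rect("M",[(316,370),(474,404),(442,550),(283,512)],.055)
rect("S",[(546,400),(625,406),(617,522),(537,514)],.05)
rect("board",[(418,223),(639,237),(637,391),(414,378)],.018)
rect("loaf",[(207,186),(252,188),(240,300),(193,298)],.05)
c=np.vstack([z1([(335,497),(458,462)]),z2([(110,437),(243,463)])])
print("cups",back("top",c,.085))
print("rack edge",back("top",z1([(90,515),(425,255),(368,178)]),.0))
print("tips?",back("top",z1([(338,222),(248,290),(160,357),(70,423)]),[.0,.0,0,0]),back("top",z1([(338,222),(248,290),(160,357),(70,423)]),.134))
print("campos",[ -cam(n)[0]['view'][:3,:3].T@cam(n)[0]['view'][:3,3] for n in("top","side","wrist")])
E
python3 m.py; python3 - <<'E'
import cv2
a=cv2.imread("pics/side0.png")[110:270,225:385]
cv2.imwrite("pics/sidez.png",cv2.resize(a,None,fx=3.75,fy=3.75,interpolation=cv2.INTER_CUBIC))
E
```

```text
L [0.6299 0.0077] [0.2064 0.158  0.2063 0.1591] [-94.0197 175.9105  86.2652  -4.0283]
M [ 0.4545 -0.1716] [0.1367 0.1251 0.1362 0.1218] [-100.863   167.0044   77.7375  -12.8073]
S [ 0.4563 -0.3458] [0.0689 0.0985 0.0691 0.0965] [-93.1742 174.5766  85.2006  -5.5616]
board [ 0.5909 -0.3115] [0.1999 0.1376 0.1983 0.1373] [-92.0409 177.3855  87.8828  -1.9817]
loaf [ 0.6352 -0.039 ] [0.0388 0.098  0.04   0.0981] [-91.0108 174.4785  88.9929  -6.2165]
cups [[ 0.4128  0.2496  0.085 ]
 [ 0.4436  0.1512  0.085 ]
 [ 0.4662  0.054   0.085 ]
 [ 0.4476 -0.0545  0.085 ]]
rack edge [[0.3907 0.4754 0.    ]
 [0.6268 0.193  0.    ]
 [0.6953 0.2468 0.    ]]
tips? [[0.6546 0.2716 0.    ]
 [0.5915 0.3483 0.    ]
 [0.53   0.4227 0.    ]
 [0.4697 0.4987 0.    ]] [[0.6294 0.2503 0.134 ]
 [0.5729 0.3189 0.134 ]
 [0.5178 0.3855 0.134 ]
 [0.4639 0.4535 0.134 ]]
campos [array([0.4139, 0.0676, 1.2791]), array([ 0.3303, -0.8317,  1.042 ]), array([0.296 , 0.6105, 0.3832])]
```

View pics/sidez.png

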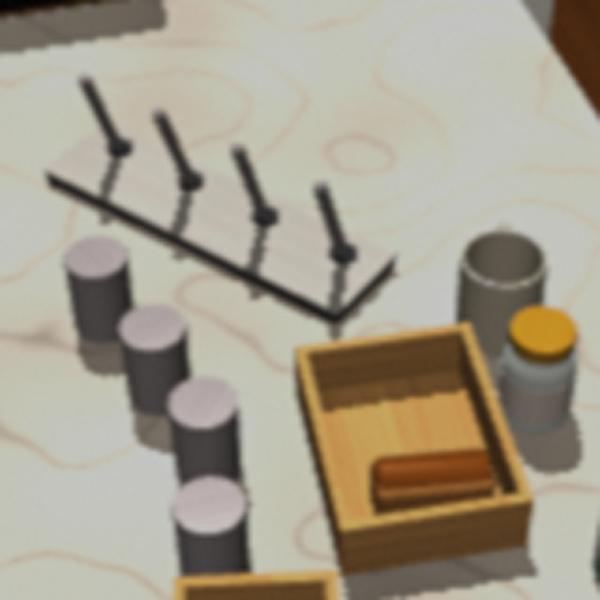

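```bash
cat > rack.py <<'E'
from h import *
np.set_printoptions(precision=4,suppress=True)
sc=lambda p:(np.array(p)+.5)/3.75-.5+[225,110]
tips=sc([(86,80),(159,116),(238,152),(321,187)]); bases=sc([(120,147),(191,182),(265,217),(344,254)])
C={n:cam(n) for n in("top","side")}
tb=z1([(70,423),(160,357),(248,290),(338,222)])
def pts(v,order):
    T=np.array([tip(*v,i) for i in order]); B=T-R.from_euler('z',v[2]).apply([-.315*.118,0,.949*.118]); return T,B
def res(v,order):
    T,B=pts(v,order); return np.r_[(proj('side',T,C['side'])-tips).ravel(),(proj('side',B,C['side'])-bases).ravel(),(proj('top',B,C['top'])-tb).ravel()]
for o in([0,1,2,3],[3,2,1,0]):
  for y in np.arange(-3,3.2,.7):
    r=least_squares(res,[.55,.33,y],args=(o,))
    if r.cost<400: print(o,r.x,r.cost); best=(r,o)
    
r,o=min([(least_squares(res,[.55,.33,y],args=(o,)),o) for o in([0,1,2,3],[3,2,1,0]) for y in (-2.5,-.7,.7,2.5)],key=lambda k:k[0].cost)
print(r.x,r.cost,o); print(r.fun.reshape(-1,2).round(1))
print([tip(*r.x,i).round(4) for i in range(4)],'up',R.from_euler('z',r.x[2]).apply([-.315,0,.949]))
T,B=pts(r.x,o); print('toptips zoom', (proj('top',T,C['top'])-[160,130])*3.75)
k=R.from_euler('z',r.x[2]).apply([[sx*.05,sy*.185,0] for sx in(-1,1) for sy in(-1,1)])+[r.x[0],r.x[1],0]
print('corner', (proj('top',k,C['top'])-[160,130])*3.75)
E
python3 rack.py
```

```text
[3, 2, 1, 0] [ 0.5588  0.3765 -5.6017] 11.242803268507267
[3, 2, 1, 0] [ 0.5588  0.3765 -5.6017] 11.242803268507155
[3, 2, 1, 0] [0.5588 0.3765 0.6815] 11.242803268507135
[3, 2, 1, 0] [0.5588 0.3765 0.6815] 11.242803268507041
[3, 2, 1, 0] [0.5588 0.3765 0.6815] 11.242803268507226
[3, 2, 1, 0] [0.5588 0.3765 0.6815] 11.24280326850722
[3, 2, 1, 0] [0.5588 0.3765 0.6815] 11.24280326850721
[3, 2, 1, 0] [0.5588 0.3765 0.6815] 11.242803268507233
[3, 2, 1, 0] [0.5588 0.3765 0.6815] 11.242803268507199
[0.5588 0.3765 0.6815] 11.242803268507059 [3, 2, 1, 0]
[[-0.6 -1.5]
 [-0.1 -2.1]
 [-0.  -2.2]
 [ 0.1 -1.5]
 [-0.1 -0.2]
 [ 0.  -0.6]
 [ 0.2 -0.6]
 [ 0.1 -0.6]
 [ 1.5  0.3]
 [ 1.2  0.1]
 [ 1.4  0.2]
 [ 0.9  0.9]]
[array([0.6187, 0.2416, 0.1338]), array([0.5589, 0.3154, 0.1338]), array([0.499 , 0.3892, 0.1338]), array([0.4392, 0.463 , 0.1338])] up [-0.2446 -0.1984  0.949 ]
toptips zoom [[ 54.637  452.9223]
 [152.5118 379.3405]
 [250.032  306.3092]
 [346.794  234.1124]]
corner [[414.6643 242.6516]
 [ 74.6013 498.3771]
 [348.1735 155.5396]
 [ 10.4406 406.8023]]
```

One loaf and all four beakers are there; the pegs lean towards the robot, and the rack fit agrees in both views to about 2 px. Next is a planning helper, then the wrist camera goes over the large crate.

```bash
cat >> h.py <<'E'
np.set_printoptions(precision=4,suppress=True)
def plan(pos,yaw,lean=0,az=0):
    """rows (cm, rad) to TCP pos, tool yaw; lean: tool z tilted by lean from down towards azimuth az"""
    s=get_state(); R0=R.from_euler('xyz',s['ee_rot'])
    Rt=R.from_euler('xyz',[np.pi,0,yaw])
    if lean: Rt=R.from_rotvec(-lean*np.array([-np.sin(az),np.cos(az),0]))*Rt
    d=R0.inv().apply(np.array(pos)-s['eef_pos'])*100; w=(R0.inv()*Rt).as_rotvec()
    rows=max(np.linalg.norm(d)/6.25,np.degrees(np.linalg.norm(w))/10.7)
    print('shift',d.round(2),'rot',w.round(3),'rows>',round(rows,1))
def st():
    s=get_state(); print('t',round(s['t'],2),'pos',s['eef_pos'].round(4),'rpy',s['ee_rot'].round(3),'F',s['force'].round(1),'w',round(s['width'],4),'gf',round(s['gripper_force'],1))
E
python3 - <<'E'
from h import *
print("jam,bottle,mug top/base",back("top",z2([(130,80),(345,120),(10,115)]),[.1,0.01,.01]))
print(camera_params("wrist")['vertical_fov'],camera_params("wrist")['view'])
plan([.235,.633,.30],-.355); plan([.57,-.035,.32],-.08)
E
```

```text
jam,bottle,mug top/base [[ 0.762   0.0446  0.1   ]
 [ 0.7571 -0.1511  0.01  ]
 [ 0.7532  0.1493  0.01  ]]
63.347560296499566 [[-0.3474 -0.9377  0.0016  0.6747]
 [-0.9087  0.3371  0.2462 -0.0311]
 [-0.2314  0.0841 -0.9692  0.3886]
 [ 0.      0.      0.      1.    ]]
shift [ 0.05 -0.05 -9.47] rot [ 0.001 -0.     0.   ] rows> 1.5
shift [ 54.67  50.95 -11.38] rot [ 0.002  0.    -0.275] rows> 12.1
```

```bash
python3 -m creep '[[[8.76,0,0,-9.5,0,0,0],[8.76,0,0,-9.5,0,0,0],[8.76,62,50,-9.5,0,0,-0.275],[8.76,62,50,-9.5,0,0,-0.275],[8.76,62,50,-9.5,0,0,-0.275],[8.76,62,50,-9.5,0,0,-0.275],[8.76,62,50,-9.5,0,0,-0.275],[8.76,62,50,-9.5,0,0,-0.275],[8.76,62,50,-9.5,0,0,-0.275],[8.76,62,50,-9.5,0,0,-0.275],[8.76,62,50,-9.5,0,0,-0.275],[8.76,62,50,-9.5,0,0,-0.275],[8.76,62,50,-9.5,0,0,-0.275],[8.76,62,50,-9.5,0,0,-0.275],[8.76,62,50,-9.5,0,0,-0.275],[8.76,62,50,-9.5,0,0,-0.275],[8.76,62,50,-9.5,0,0,-0.275]]]' 20; python3 - <<'E'
from h import *
st(); c=camera_params("wrist"); a=grab_frame("wrist"); cv2.imwrite("pics/w1.png",a); np.save("w1.npy",c,allow_pickle=True)
E
```

```text
t: 2.22
eef_pos: [0.6419, -0.0514, 0.3005]
ee_rot: [3.142, 0.001, -0.081]
force: [0.2, 0.5, -0.5]
width: 0.088
gripper_force: 0.0
t 2.23 pos [ 0.6419 -0.0514  0.3005] rpy [ 3.142  0.001 -0.081] F [ 0.2  0.5 -0.5] w 0.088 gf 0.0
```

View pics/w1.png

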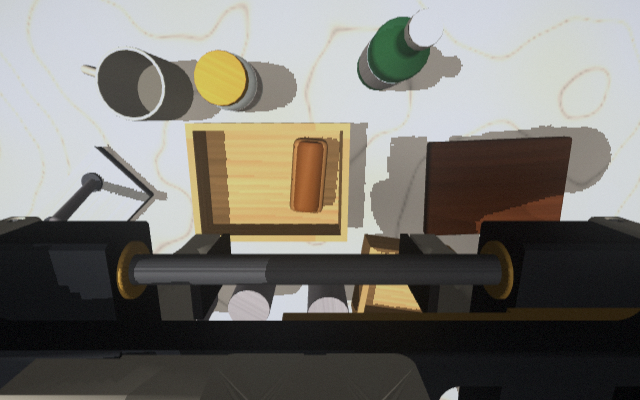

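Wrist view: the loaf's crust outline has corners about (296,139), (327,139), (322,212), (291,210); the crate's inner right rim is at x≈341.

```bash
python3 - <<'E'
from h import *
c=np.load("w1.npy",allow_pickle=True).item(); cc=(c,200/np.tan(np.radians(c['vertical_fov']/2)))
p=back("w",[(296,139),(327,139),(322,212),(291,210)],.050,cc); print("loaf",p,p.mean(0),np.linalg.norm(p[1]-p[0]),np.linalg.norm(p[2]-p[1]))
p=back("w",[(187,124),(349,124),(348,240)],.060,cc);print("L",p,p[[0,2]].mean(0))
print("inner wall",back("w",[(341,131),(340,232)],.060,cc))
E
```

```text
loaf [[ 0.6859 -0.0302  0.05  ]
 [ 0.6827 -0.0703  0.05  ]
 [ 0.5849 -0.0565  0.05  ]
 [ 0.5912 -0.0143  0.05  ]] [ 0.6362 -0.0428  0.05  ] 0.04024479738482143 0.0986927187360986
L [[ 0.7158  0.1037  0.06  ]
 [ 0.6995 -0.0988  0.06  ]
 [ 0.5451 -0.089   0.06  ]] [0.6305 0.0073 0.06  ]
inner wall [[ 0.6917 -0.0883  0.06  ]
 [ 0.5576 -0.0788  0.06  ]]
```

```bash
python3 - <<'E'
from h import *
plan([.607,-.0335,.09],-.10);plan([.607,-.0335,.05],-.10);plan([.607,-.0335,.022],-.10)
E
```

```text
shift [-3.6  -1.45 21.1 ] rot [-0.    0.    0.02] rows> 3.4
shift [-3.6  -1.45 25.1 ] rot [-0.    0.    0.02] rows> 4.1
shift [-3.6  -1.45 27.9 ] rot [-0.    0.    0.02] rows> 4.5
```

```bash
python3 -m creep '[[[5.4,-3.6,-1.45,0,0,0,0.02],[5.4,-3.6,-1.45,6,0,0,0.02],[5.4,-3.6,-1.45,12,0,0,0.02],[5.4,-3.6,-1.45,18,0,0,0.02],[5.4,-3.6,-1.45,21,0,0,0.02],[5.4,-3.6,-1.45,22,0,0,0.02],[5.4,-3.6,-1.45,23,0,0,0.02],[5.4,-3.6,-1.45,24,0,0,0.02],[5.4,-3.6,-1.45,24.5,0,0,0.02],[5.4,-3.6,-1.45,24.5,0,0,0.02]]]'
```

```text
t: 3.52
eef_pos: [0.6075, -0.0341, 0.0562]
ee_rot: [3.142, -0.0, -0.1]
force: [0.4, -0.2, -0.1]
width: 0.0538
gripper_force: 0.0
```

Already 4 mm below the rim with no contact; continuing.

```bash
python3 -m creep '[[[5.4,0,0,0.4,0,0,0],[5.4,0,0,0.8,0,0,0],[5.4,0,0,1.2,0,0,0],[5.4,0,0,1.2,0,0,0]]]'; python3 -m creep '[[[5.4,0,0,0.5,0,0,0],[5.4,0,0,1.0,0,0,0],[5.4,0,0,1.5,0,0,0],[5.4,0,0,2.0,0,0,0],[5.4,0,0,2.2,0,0,0]]]'
```

```text
t: 4.03
eef_pos: [0.6071, -0.0341, 0.0437]
ee_rot: [3.141, 0.001, -0.1]
force: [0.2, 0.6, 1.2]
width: 0.0539
gripper_force: 0.0
t: 4.65
eef_pos: [0.6072, -0.034, 0.0217]
ee_rot: [3.141, 0.001, -0.1]
force: [0.2, -0.7, 0.5]
width: 0.0541
gripper_force: 0.0
```

```bash
python3 -m creep '[[[4,0,0,0,0,0,0],[4,0,0,0,0,0,0],[4,0,0,0,0,0,0],[4,0,0,0,0,0,0],[4,0,0,-3,0,0,0],[4,0,0,-8,0,0,0],[4,0,0,-11,0,0,0],[4,0,0,-11,0,0,0]]]' 15; python3 - <<'E'
from h import *
plan([.565,-.30,.14],-.05);plan([.565,-.30,.033],-.05)
E
```

```text
t: 5.65
eef_pos: [0.6093, -0.0336, 0.1352]
ee_rot: [-3.14, -0.005, -0.099]
force: [0.9, 0.7, -2.9]
width: 0.0463
gripper_force: 14.8
shift [-1.76 26.94 -0.53] rot [-0.001 -0.005 -0.049] rows> 4.3
shift [-1.81 26.96 10.17] rot [-0.001 -0.005 -0.049] rows> 4.6
```

```bash
python3 -m creep '[[[4,-1.8,5,-0.5,0,0,-0.05],[4,-1.8,11,-0.5,0,0,-0.05],[4,-1.8,17,-0.5,0,0,-0.05],[4,-1.8,23,-0.5,0,0,-0.05],[4,-1.8,27,-0.5,0,0,-0.05],[4,-1.8,27,4,0,0,-0.05],[4,-1.8,27,8,0,0,-0.05],[4,-1.8,27,9,0,0,-0.05],[4,-1.8,27,9.8,0,0,-0.05],[4,-1.8,27,10.1,0,0,-0.05],[4,-1.8,27,10.1,0,0,-0.05],[4,-1.8,27,10.1,0,0,-0.05]]]'
```

```text
t: 7.15
eef_pos: [0.5636, -0.3009, 0.0323]
ee_rot: [3.141, -0.002, -0.049]
force: [0.6, -0.6, -1.1]
width: 0.0459
gripper_force: 15.0
```

```bash
python3 -m creep '[[[4,0,0,0.15,0,0,0],[6,0,0,0.15,0,0,0],[6.2,0,0,0.15,0,0,0],[6.2,0,0,0.15,0,0,0],[6.2,0,0,-4,0,0,0],[6.2,0,0,-10,0,0,0],[6.2,0,0,-16,0,0,0],[6.2,0,0,-22,0,0,0],[6.2,-3,-6,-27,0,0,0],[6.2,-3,-10,-27,0,0,0],[6.2,-3,-10,-27,0,0,0]]]'; python3 - <<'E'
from h import *
st(); c=camera_params("wrist"); a=grab_frame("wrist"); cv2.imwrite("pics/w2.png",a); np.save("w2.npy",c,allow_pickle=True)
E
```

```text
t: 8.52
eef_pos: [0.538, -0.1968, 0.3035]
ee_rot: [-3.141, -0.004, -0.046]
force: [-0.8, 0.0, 0.2]
width: 0.062
gripper_force: 0.0
t 8.53 pos [ 0.538  -0.1968  0.3035] rpy [-3.141 -0.004 -0.046] F [-0.8  0.   0.2] w 0.062 gf 0.0
```

View pics/w2.png

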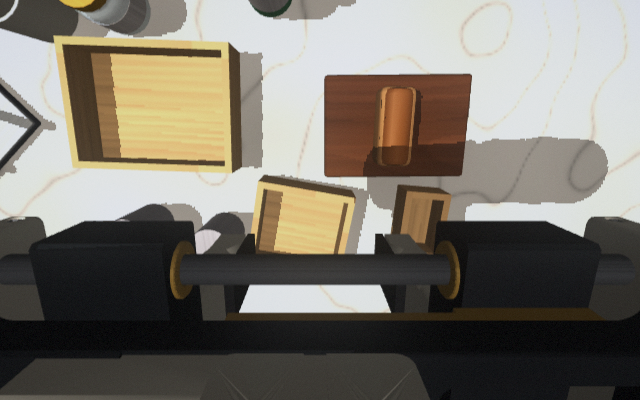

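The loaf sits upright mid-board. M's far rim corners are at (262,177) and (355,188). I'll check these against the top-view measurement.

```bash
python3 - <<'E'
from h import *
c=np.load("w2.npy",allow_pickle=True).item(); cc=(c,200/np.tan(np.radians(c['vertical_fov']/2)))
p=back("w",[(262,177),(355,188)],.055,cc); print("M far",p,np.linalg.norm(p[0]-p[1]))
print("top view far",back("top",z2([(316,370),(474,404)]),.055))
p=back("w",[(56,37),(230,41),(233,172),(75,167)],.06,cc); print("L",p,p.mean(0))
p=back("w",[(396,185),(451,193)],.05,cc); print("S",p); print(back("top",z2([(546,400),(625,406)]),.05))
u=np.array([.208,.978]);plan([.4415,-.2327,.12],-.21);plan([.4415,-.2327,.03],-.21)
E
```

```text
M far [[ 0.5352 -0.126   0.055 ]
 [ 0.5146 -0.2493  0.055 ]] 0.12502838830582153
top view far [[ 0.5275 -0.1183  0.055 ]
 [ 0.5018 -0.2525  0.055 ]]
L [[ 0.7151  0.1035  0.06  ]
 [ 0.7011 -0.1028  0.06  ]
 [ 0.5444 -0.0895  0.06  ]
 [ 0.5604  0.1158  0.06  ]] [0.6303 0.0068 0.06  ]
S [[ 0.5151 -0.3054  0.05  ]
 [ 0.5006 -0.3804  0.05  ]]
[[ 0.5068 -0.316   0.05  ]
 [ 0.5029 -0.3848  0.05  ]]
shift [-9.5   3.93 18.21] rot [-0.    -0.002  0.163] rows> 3.3
shift [-9.52  3.93 27.21] rot [-0.    -0.002  0.163] rows> 4.7
```

```bash
python3 -m creep '[[[5,-9.3,3.9,4,0,0,0.163],[5,-9.3,3.9,8,0,0,0.163],[5,-9.3,3.9,14,0,0,0.163],[5,-9.3,3.9,19,0,0,0.163],[5,-9.3,3.9,22,0,0,0.163],[5,-9.3,3.9,24,0,0,0.163],[5,-9.3,3.9,26,0,0,0.163],[5,-9.3,3.9,27.5,0,0,0.163],[5,-9.3,3.9,28,0,0,0.163],[5,-9.3,3.9,28,0,0,0.163]]]'; python3 -m creep '[[[0.5,0,0,0,0,0,0],[0.5,0,0,0,0,0,0],[0.5,0,0,0,0,0,0],[0.5,0,0,0,0,0,0],[0.5,0,0,0,0,0,0],[0.5,0,0,0,0,0,0],[0.5,0,0,0,0,0,0],[0.5,0,0,0,0,0,0]]]' 35
```

```text
t: 9.82
eef_pos: [0.4425, -0.2342, 0.0208]
ee_rot: [3.141, 0.001, -0.213]
force: [0.5, -0.2, -0.5]
width: 0.0495
gripper_force: 0.0
t: 10.82
eef_pos: [0.443, -0.2338, 0.0213]
ee_rot: [-3.142, -0.0, -0.213]
force: [0.2, 2.5, 3.1]
width: 0.0084
gripper_force: 35.0
```

```bash
python3 -m creep '[[[0.5,0,0,-2,0,0,0],[0.5,0,0,-6,0,0,0],[0.5,0,0,-12,0,0,0],[0.5,3,-4,-12,0,0,-0.143],[0.5,8,-8,-12,0,0,-0.143],[0.5,13,-10,-12,0,0,-0.143],[0.5,15.5,-11.5,-12,0,0,-0.143],[0.5,15.5,-11.5,-12,0,0,-0.143],[0.5,15.5,-11.5,-12,0,0,-0.143]]]'; python3 - <<'E'
from h import *
st(); a=grab_frame("top")[100:260,250:450]; cv2.imwrite("pics/t2.png",cv2.resize(a,None,fx=3.75,fy=3.75,interpolation=cv2.INTER_CUBIC))
E
```

```text
t: 11.95
eef_pos: [0.6174, -0.1542, 0.1401]
ee_rot: [3.142, 0.002, -0.07]
force: [-0.8, 0.3, -2.5]
width: 0.0086
gripper_force: 35.0
t 11.95 pos [ 0.6174 -0.1542  0.1401] rpy [ 3.142  0.002 -0.07 ] F [-0.8  0.3 -2.5] w 0.0086 gf 35.0
```

View pics/t2.png

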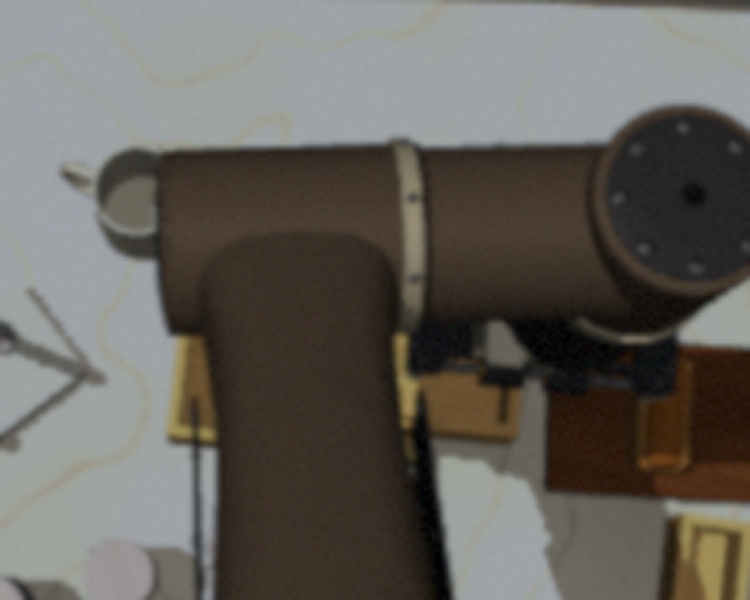

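The arm hides the crate from above, so I'll use the wrist view to get M's sideways offset in the hand.

```bash
python3 - <<'E'
from h import *
st(); c=camera_params("wrist"); a=grab_frame("wrist"); np.save("w3.npy",c,allow_pickle=True)
cv2.imwrite("pics/w3f.png",a); cv2.imwrite("pics/w3.png",cv2.resize(a[0:270,60:460],None,fx=2,fy=2,interpolation=cv2.INTER_CUBIC))
E
```

```text
t 12.0 pos [ 0.6174 -0.1544  0.1406] rpy [ 3.142  0.002 -0.07 ] F [-0.2  0.2 -3.2] w 0.0089 gf 35.0
```

View pics/w3.png

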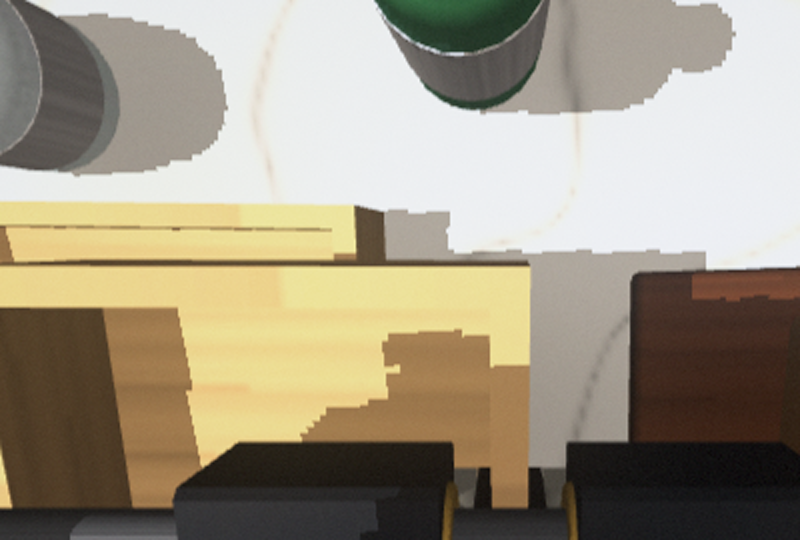

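M's far right outer rim corner is at zoom (530,265), and L's at (357,205).

```bash
python3 - <<'E'
from h import *
c=np.load("w3.npy",allow_pickle=True).item(); cc=(c,200/np.tan(np.radians(c['vertical_fov']/2)))
z=lambda p:(np.array(p)+.5)/2-.5+[60,0]
M=back("w",z([(530,265),(60,264.5)]),.1743,cc); L=back("w",z([(357,205),(20,204)]),.06,cc); print(M,L)
s=get_state();th=s['ee_rot'][2]; Rz=R.from_euler('z',th)
print("M corner in tool-yaw frame", Rz.inv().apply(M-s['eef_pos']), 'edge az',np.degrees(np.arctan2(*(M[1]-M[0])[1::-1])))
E
```

```text
[[ 0.6778 -0.1625  0.1743]
 [ 0.685  -0.0607  0.1743]] [[ 0.7004 -0.1013  0.06  ]
 [ 0.7097  0.0267  0.06  ]]
M corner in tool-yaw frame [[ 0.0607 -0.0037  0.0333]
 [ 0.0608  0.0983  0.0333]] edge az 85.92312358282692
```

```bash
python3 - <<'E'
from h import *
plan([.6278,-.0518,.14],-.07);plan([.6278,-.0518,.033],-.07)
E
```

```text
shift [  0.31 -10.31   0.1 ] rot [ 0.     0.001 -0.   ] rows> 1.7
shift [  0.32 -10.31  10.8 ] rot [ 0.     0.001 -0.   ] rows> 2.4
```

```bash
python3 -m creep '[[[0.5,0.3,-5,0,0,0,0],[0.5,0.3,-10.3,0,0,0,0],[0.5,0.3,-10.3,0,0,0,0],[0.5,0.3,-10.3,0,0,0,0],[0.5,0.3,-10.3,3,0,0,0],[0.5,0.3,-10.3,5,0,0,0],[0.5,0.3,-10.3,6.5,0,0,0],[0.5,0.3,-10.3,7.5,0,0,0],[0.5,0.3,-10.3,8.5,0,0,0],[0.5,0.3,-10.3,8.5,0,0,0]]]'
```

```text
t: 13.3
eef_pos: [0.6284, -0.0518, 0.0556]
ee_rot: [3.141, 0.001, -0.07]
force: [0.2, -0.6, -2.0]
width: 0.0085
gripper_force: 35.0
```

```bash
python3 -m creep '[[[0.5,0,0,0.8,0,0,0],[0.5,0,0,1.6,0,0,0],[0.5,0,0,2.1,0,0,0],[0.5,0,0,2.4,0,0,0],[0.5,0,0,2.5,0,0,0],[0.5,0,0,2.5,0,0,0]]]'; python3 -m creep '[[[1.7,0,0,0,0,0,0],[1.7,0,0,0,0,0,0],[1.7,0,0,0,0,0,0],[1.7,0,0,-2,0,0,0],[1.7,0,0,-5,0,0,0],[1.7,0,0,-10,0,0,0],[1.7,0,0,-16,0,0,0],[1.7,0,0,-22,0,0,0],[6,0,0,-27,0,0,0],[6,0,0,-27,0,0,0]]]'; python3 - <<'E'
from h import *
plan([.52,-.36,.30],-.07)
E
```

```text
t: 14.05
eef_pos: [0.6289, -0.0516, 0.0313]
ee_rot: [-3.142, -0.0, -0.07]
force: [-0.3, 0.4, -2.1]
width: 0.0083
gripper_force: 35.0
t: 15.3
eef_pos: [0.6308, -0.0517, 0.3067]
ee_rot: [-3.14, -0.009, -0.07]
force: [0.2, 0.2, -0.0]
width: 0.0314
gripper_force: 0.0
shift [-8.91 31.53  0.55] rot [-0.001 -0.009  0.   ] rows> 5.2
```

```bash
python3 -m creep '[[[8.76,-5,6,0,0,0,0],[8.76,-9,12,0,0,0,0],[8.76,-14.5,18,-1,0,0,0],[8.76,-14.5,22,-1,0,0,0],[8.76,-14.5,22,-1,0,0,0],[8.76,-14.5,22,-1,0,0,0]]]'; python3 - <<'E'
from h import *
st(); c=camera_params("wrist"); a=grab_frame("wrist"); np.save("w4.npy",c,allow_pickle=True)
cv2.imwrite("pics/w4.png",a)
E
```

```text
t: 16.05
eef_pos: [0.4682, -0.2616, 0.3107]
ee_rot: [-3.141, 0.0, -0.072]
force: [0.7, 1.2, -0.3]
width: 0.0862
gripper_force: 0.0
t 16.05 pos [ 0.4682 -0.2616  0.3107] rpy [-3.141  0.    -0.072] F [ 0.7  1.2 -0.3] w 0.0862 gf 0.0
```

View pics/w4.png

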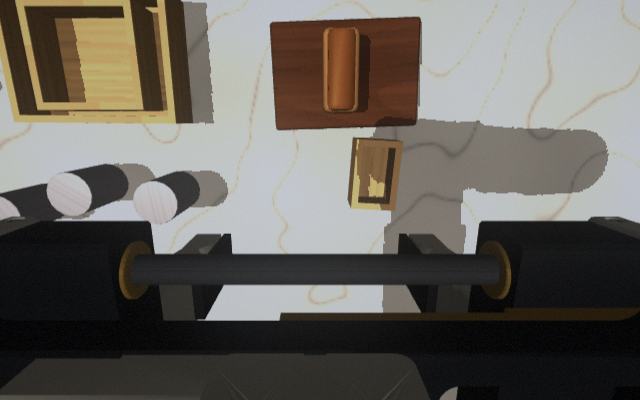

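M is nested flat in L, with its right rim at x≈157 and near edge at row ≈108. S's rim corners are about (354,139), (404,141), (398,211), (349,208).

```bash
python3 - <<'E'
from h import *
c=np.load("w4.npy",allow_pickle=True).item(); cc=(c,200/np.tan(np.radians(c['vertical_fov']/2)))
p=back("w",[(354,139),(404,141),(398,211),(349,208)],.05,cc); print("S",p,p.mean(0),[np.linalg.norm(p[i]-p[i-1]) for i in range(4)],[np.degrees(np.arctan2(*(p[i]-p[j])[1::-1])) for i,j in((0,1),(3,2),(0,3),(1,2))])
p=back("w",[(163,110),(37,108)],.064,cc); print("M near",p, np.linalg.norm(p[0]-p[1]))
p=back("w",[(398,66)],.06,cc)
E
```

```text
S [[ 0.5062 -0.3163  0.05  ]
 [ 0.4988 -0.3826  0.05  ]
 [ 0.4024 -0.3738  0.05  ]
 [ 0.4117 -0.3054  0.05  ]] [ 0.4548 -0.3445  0.05  ] [np.float64(0.09511403537150091), np.float64(0.06669367313053741), np.float64(0.09678989233333085), np.float64(0.06909308443013529)] [np.float64(83.63130459442914), np.float64(82.25693857044773), np.float64(-6.627681959093096), np.float64(-5.214528661477484)]
M near [[ 0.5603 -0.0762  0.064 ]
 [ 0.5741  0.0815  0.064 ]] 0.15834004754440703
```

```bash
python3 - <<'E'
from h import *
plan([.4555,-.345,.10],-.105);plan([.4555,-.345,.022],-.105)
E
```

```text
shift [-0.71  8.49 21.06] rot [-0.     0.001  0.034] rows> 3.6
shift [-0.7   8.49 28.86] rot [-0.     0.001  0.034] rows> 4.8
```

```bash
python3 -m creep '[[[8.3,-0.7,5,2,0,0,0.034],[8.3,-0.7,8.5,7,0,0,0.034],[8.3,-0.7,8.5,13,0,0,0.034],[8.3,-0.7,8.5,18,0,0,0.034],[8.3,-0.7,8.5,22,0,0,0.034],[8.3,-0.7,8.5,24.5,0,0,0.034],[8.3,-0.7,8.5,26.5,0,0,0.034],[8.3,-0.7,8.5,28,0,0,0.034],[8.3,-0.7,8.5,28.8,0,0,0.034],[8.3,-0.7,8.5,28.8,0,0,0.034]]]'; python3 -m creep '[[[5,0,0,0,0,0,0],[5,0,0,0,0,0,0],[5,0,0,0,0,0,0],[5,0,0,0,0,0,0],[5,0,0,-2,0,0,0],[5,0,0,-6,0,0,0],[5,0,0,-12,0,0,0],[5,0,0,-12,0,0,0]]]' 20; python3 - <<'E'
from h import *
st(); c=camera_params("wrist"); a=grab_frame("wrist"); np.save("w5.npy",c,allow_pickle=True)
cv2.imwrite("pics/w5f.png",a)
cv2.imwrite("pics/w5.png",cv2.resize(a[100:270,220:420],None,fx=3,fy=3,interpolation=cv2.INTER_CUBIC))
E
```

```text
t: 17.35
eef_pos: [0.456, -0.3449, 0.0229]
ee_rot: [-3.141, 0.001, -0.103]
force: [-0.4, -0.1, -0.1]
width: 0.0832
gripper_force: 0.0
t: 18.35
eef_pos: [0.4588, -0.3467, 0.1482]
ee_rot: [3.139, -0.009, -0.103]
force: [0.2, 0.4, -2.0]
width: 0.0614
gripper_force: 19.9
t 18.35 pos [ 0.4588 -0.3467  0.1482] rpy [ 3.139 -0.009 -0.103] F [ 0.2  0.4 -2. ] w 0.0614 gf 19.9
```

View pics/w5.png

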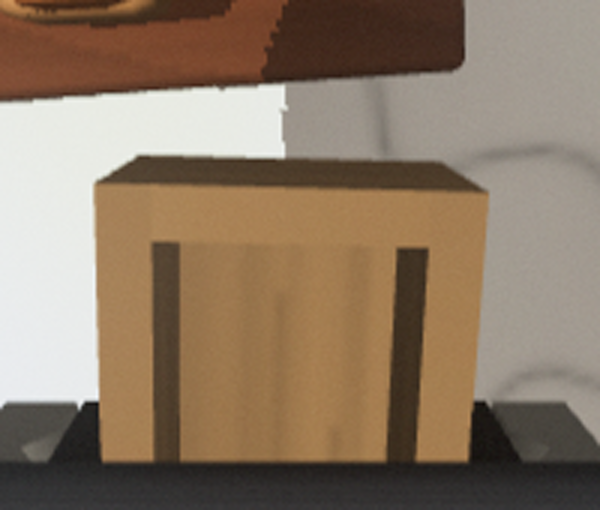

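S's far rim runs from (95,184) to (489,191) in the crop.

```bash
python3 - <<'E'
from h import *
c=np.load("w5.npy",allow_pickle=True).item(); cc=(c,200/np.tan(np.radians(c['vertical_fov']/2)))
z=lambda p:(np.array(p)+.5)/3-.5+[220,100]
s=get_state();M=back("w",z([(95,184),(489,191)]),.1753,cc)
T=R.from_euler('z',s['ee_rot'][2]).inv().apply(M-s['eef_pos']); print(T,T.mean(0),'ctr off x',T[:,0].mean()-.048)
plan([.6311,.0117,.15],-.07)
E
```

```text
[[ 0.0489  0.0293  0.03  ]
 [ 0.0478 -0.032   0.03  ]] [ 0.0484 -0.0013  0.03  ] ctr off x 0.00035018962833816697
shift [ 13.6  -37.35  -0.44] rot [ 0.001 -0.005 -0.034] rows> 6.4
```

```bash
python3 -m creep '[[[5,2,-6,0,0,0,-0.034],[5,4.5,-12,0,0,0,-0.034],[5,7,-18,0,0,0,-0.034],[5,9,-24,0,0,0,-0.034],[5,11,-30,0,0,0,-0.034],[5,13,-35,0,0,0,-0.034],[5,13.6,-37.35,0,0,0,-0.034],[5,13.6,-37.35,0,0,0,-0.034],[5,13.6,-37.35,2,0,0,-0.034],[5,13.6,-37.35,4,0,0,-0.034],[5,13.6,-37.35,6,0,0,-0.034],[5,13.6,-37.35,7,0,0,-0.034],[5,13.6,-37.35,7.5,0,0,-0.034],[5,13.6,-37.35,7.5,0,0,-0.034]]]'
```

```text
t: 20.15
eef_pos: [0.6298, 0.0118, 0.0682]
ee_rot: [3.141, 0.0, -0.07]
force: [-0.3, 0.8, -1.0]
width: 0.0614
gripper_force: 19.9
```

```bash
python3 -m creep '[[[5,0.1,0,0.8,0,0,0],[5,0.1,0,1.6,0,0,0],[5,0.1,0,2.3,0,0,0],[5,0.1,0,2.7,0,0,0],[5,0.1,0,2.7,0,0,0]]]'; python3 -m creep '[[[6.9,0,0,0,0,0,0],[6.9,0,0,0,0,0,0],[6.9,0,0,0,0,0,0],[6.9,0,0,-2,0,0,0],[6.9,0,0,-6,0,0,0],[6.9,0,0,-12,0,0,0],[6.9,0,0,-18,0,0,0],[6.9,-5,0,-24,0,0,0],[6.9,-5,0,-24,0,0,0]]]'; python3 - <<'E'
from h import *
for k,(p,y) in enumerate([((.4128,.2496),0),((.4436,.1512),0)]):
    plan([*p,.14],-.68)
plan([.43,.16,.30],.0)
E
```

```text
t: 20.78
eef_pos: [0.6307, 0.012, 0.0416]
ee_rot: [3.141, 0.0, -0.069]
force: [-2.3, 0.2, 3.5]
width: 0.0619
gripper_force: 19.9
t: 21.9
eef_pos: [0.581, 0.0157, 0.2856]
ee_rot: [-3.139, -0.006, -0.069]
force: [0.0, -0.2, -0.5]
width: 0.0689
gripper_force: 0.0
shift [-18.5  -22.13  14.49] rot [-0.004 -0.005  0.611] rows> 5.2
shift [-14.74 -12.53  14.49] rot [-0.004 -0.005  0.611] rows> 3.9
shift [-16.06 -13.35  -1.51] rot [-0.002 -0.006 -0.069] rows> 3.3
```

```bash
python3 - <<'E'
from h import *
print(get_state()['q'])
plan([.4128,.2496,.14],-.889);plan([.4128,.2496,.05],-.889)
E
```

```text
[ 0.3638  0.1591 -0.0781  0.0007 -1.327   1.1374]
shift [-18.5  -22.13  14.49] rot [-0.005 -0.005  0.82 ] rows> 5.2
shift [-18.55 -22.11  23.49] rot [-0.005 -0.005  0.82 ] rows> 6.0
```

```bash
python3 -m creep '[[[8.76,-4,-5,0,0,0,0.18],[8.76,-8,-10,0,0,0,0.36],[8.76,-13,-16,3,0,0,0.54],[8.76,-18.5,-22.1,6,0,0,0.72],[8.76,-18.5,-22.1,10,0,0,0.82],[8.76,-18.5,-22.1,14.5,0,0,0.82],[8.76,-18.5,-22.1,18,0,0,0.82],[8.76,-18.5,-22.1,21,0,0,0.82],[8.76,-18.5,-22.1,23.5,0,0,0.82],[8.76,-18.5,-22.1,23.5,0,0,0.82]]]'; python3 -m creep '[[[5,0,0,0,0,0,0],[5,0,0,0,0,0,0],[5,0,0,0,0,0,0],[5,0,0,0,0,0,0],[5,0,0,-5,0,0,0],[5,0,0,-11,0,0,0],[5,0,0,-15.5,0,0,0],[5,0,0,-15.5,0,0,0]]]' 15; cat >> h.py <<'E'
V=[0.5588,0.3765,0.6815]; UP=np.array([-.2446,-.1984,.949])
def hang(i):
    for d in (.065,-.028): plan(tip(*V,i)+d*UP,-.889,.32,.6815)
E
python3 -c "from h import *; hang(3)"
```

```text
t: 23.15
eef_pos: [0.4106, 0.2474, 0.0441]
ee_rot: [3.137, -0.001, -0.89]
force: [0.2, 0.3, 0.6]
width: 0.0874
gripper_force: 0.0
t: 24.15
eef_pos: [0.4131, 0.2503, 0.2049]
ee_rot: [-3.135, 0.001, -0.89]
force: [0.1, 0.5, -2.4]
width: 0.0574
gripper_force: 14.9
shift [-14.87 -13.36   1.05] rot [ 0.313  0.001 -0.001] rows> 3.2
shift [-14.86 -16.23   9.9 ] rot [ 0.313  0.001 -0.001] rows> 3.9
```

```bash
python3 -m creep '[[[5,-4,-4,0,0.1,0,0],[5,-8,-8,0,0.2,0,0],[5,-12,-11,0.5,0.31,0,0],[5,-14.9,-13.35,1,0.313,0,0],[5,-14.9,-13.35,1,0.313,0,0],[5,-14.9,-13.35,1,0.313,0,0],[5,-14.9,-14.3,4,0.313,0,0],[5,-14.9,-15,6,0.313,0,0],[5,-14.9,-15.6,8,0.313,0,0],[5,-14.9,-15.95,9,0.313,0,0],[5,-14.9,-15.95,9,0.313,0,0]]]'
```

```text
t: 25.52
eef_pos: [0.4422, 0.4641, 0.1105]
ee_rot: [-2.83, -0.001, -0.891]
force: [0.3, 0.0, -0.5]
width: 0.0578
gripper_force: 14.9
```

```bash
python3 -m creep '[[[5,0,0,0.4,0,0,0],[5,0,0,0.8,0,0,0],[5,0,0,1.0,0,0,0],[5,0,0,1.0,0,0,0]]]'; python3 -m creep '[[[8.76,0,0,0,0,0,0],[8.76,0,0,0,0,0,0],[8.76,0,0,0,0,0,0],[8.76,0,0,0,0,0,0],[8.76,0,0,-2,0,0,0],[8.76,0,0,-5,0,0,0],[8.76,0,0,-10,0,0,0],[8.76,0,0,-10,0,0,0]]]'; python3 - <<'E'
from h import *
a=grab_frame("side"); a=a[80:240,200:400]; cv2.imwrite("pics/s2.png",cv2.resize(a,None,fx=3.75,fy=3.75,interpolation=cv2.INTER_CUBIC))
plan([.4436,.1512,.25],-.889); plan([.4436,.1512,.045],-.889)
E
```

```text
t: 26.02
eef_pos: [0.4443, 0.467, 0.1016]
ee_rot: [-2.829, -0.0, -0.89]
force: [1.0, -0.3, -1.4]
width: 0.0574
gripper_force: 14.9
t: 27.02
eef_pos: [0.4209, 0.4496, 0.2016]
ee_rot: [-2.822, 0.003, -0.889]
force: [0.5, -0.1, 0.2]
width: 0.0875
gripper_force: 0.0
shift [ 24.54  14.5  -10.16] rot [-0.317  0.002 -0.001] rows> 4.8
shift [24.59 20.89  9.31] rot [-0.317  0.002 -0.001] rows> 5.4
```

View pics/s2.png

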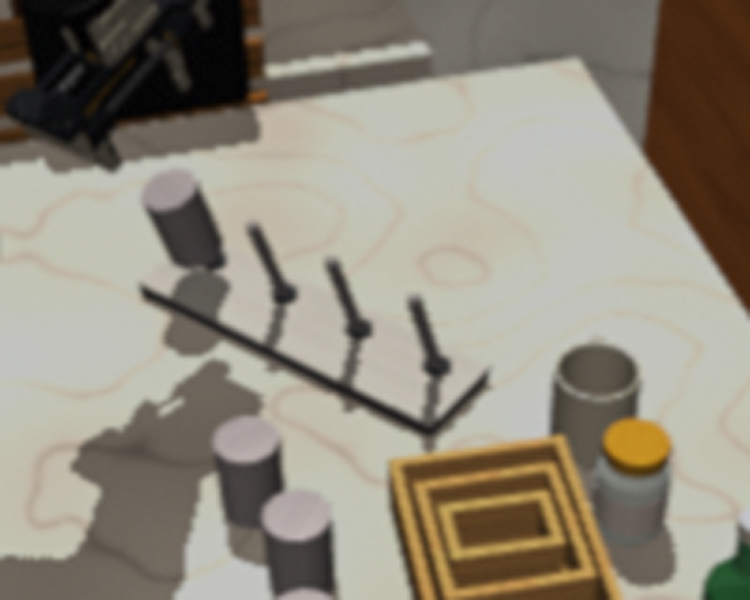

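Peg 3's beaker hangs correctly and the crates are nested. Next beaker.

```bash
python3 -m creep '[[[8.76,4,2.5,-3,0,0,0],[8.76,10,6,-5,-0.1,0,0],[8.76,15,9,-7,-0.2,0,0],[8.76,20,12,-9,-0.3,0,0],[8.76,24.5,14.5,-10.2,-0.317,0,0],[8.76,24.5,14.5,-10.2,-0.317,0,0],[8.76,24.5,16.5,-4,-0.317,0,0],[8.76,24.6,18.2,1,-0.317,0,0],[8.76,24.6,19.8,6,-0.317,0,0],[8.76,24.6,20.6,8.3,-0.317,0,0],[8.76,24.6,20.9,9.3,-0.317,0,0],[8.76,24.6,20.9,9.3,-0.317,0,0]]]'; python3 -m creep '[[[5,0,0,0,0,0,0],[5,0,0,0,0,0,0],[5,0,0,0,0,0,0],[5,0,0,0,0,0,0],[5,0,0,-5,0,0,0],[5,0,0,-11,0,0,0],[5,0,0,-15.5,0,0,0],[5,0,0,-15.5,0,0,0]]]' 15; python3 -c "from h import *; hang(2)"
```

```text
t: 28.58
eef_pos: [0.4429, 0.1495, 0.0435]
ee_rot: [3.136, -0.0, -0.889]
force: [-0.1, 0.2, 0.1]
width: 0.088
gripper_force: 0.0
t: 29.58
eef_pos: [0.4453, 0.1509, 0.2026]
ee_rot: [-3.138, -0.0, -0.89]
force: [-0.4, 0.5, -0.9]
width: 0.0582
gripper_force: 15.0
shift [-15.12 -17.13   0.77] rot [ 0.317 -0.    -0.001] rows> 3.7
shift [-15.12 -20.03   9.6 ] rot [ 0.317 -0.    -0.001] rows> 4.3
```

```bash
python3 -m creep '[[[5,-4,-5,0,0.1,0,0],[5,-8,-10,0,0.2,0,0],[5,-12,-14,0.5,0.31,0,0],[5,-15.1,-17.1,0.8,0.317,0,0],[5,-15.1,-17.1,0.8,0.317,0,0],[5,-15.1,-17.1,0.8,0.317,0,0],[5,-15.1,-18,3.5,0.317,0,0],[5,-15.1,-18.8,6,0.317,0,0],[5,-15.1,-19.5,8,0.317,0,0],[5,-15.1,-19.7,8.7,0.317,0,0],[5,-15.1,-19.7,8.7,0.317,0,0]]]' && python3 -m creep '[[[5,0,0,0.4,0,0,0],[5,0,0,0.8,0,0,0],[5,0,0,1.1,0,0,0],[5,0,0,1.1,0,0,0]]]'
```

```text
t: 30.95
eef_pos: [0.5013, 0.3901, 0.1109]
ee_rot: [-2.829, -0.0, -0.891]
force: [-0.1, -0.1, -1.2]
width: 0.058
gripper_force: 15.0
t: 31.45
eef_pos: [0.5038, 0.3929, 0.1005]
ee_rot: [-2.829, -0.0, -0.89]
force: [-0.3, -0.1, -1.5]
width: 0.0579
gripper_force: 15.0
```

```bash
python3 -m creep '[[[8.76,0,0,0,0,0,0],[8.76,0,0,0,0,0,0],[8.76,0,0,0,0,0,0],[8.76,0,0,0,0,0,0],[8.76,0,0,-2,0,0,0],[8.76,0,0,-5,0,0,0],[8.76,0,0,-10,0,0,0],[8.76,0,0,-10,0,0,0]]]'; python3 - <<'E'
from h import *
plan([.4662,.054,.25],-.889); plan([.4662,.054,.045],-.889)
E
```

```text
t: 32.45
eef_pos: [0.4808, 0.3752, 0.2006]
ee_rot: [-2.821, 0.002, -0.889]
force: [0.2, -0.3, -0.3]
width: 0.0878
gripper_force: 0.0
shift [ 24.01  18.72 -11.47] rot [-0.32   0.002 -0.   ] rows> 5.2
shift [24.05 25.18  7.99] rot [-0.32   0.002 -0.   ] rows> 5.7
```

```bash
python3 -m creep '[[[8.76,4,3,-3,0,0,0],[8.76,9,7,-5,-0.1,0,0],[8.76,14,11,-7,-0.2,0,0],[8.76,19,15,-9,-0.3,0,0],[8.76,24,18.7,-11.5,-0.32,0,0],[8.76,24,18.7,-11.5,-0.32,0,0],[8.76,24,20.7,-5.5,-0.32,0,0],[8.76,24,22.4,-0.5,-0.32,0,0],[8.76,24,24,4.5,-0.32,0,0],[8.76,24,24.9,7,-0.32,0,0],[8.76,24,25.2,8,-0.32,0,0],[8.76,24,25.2,8,-0.32,0,0]]]'; python3 -m creep '[[[5,0,0,0,0,0,0],[5,0,0,0,0,0,0],[5,0,0,0,0,0,0],[5,0,0,0,0,0,0],[5,0,0,-5,0,0,0],[5,0,0,-11,0,0,0],[5,0,0,-15.5,0,0,0],[5,0,0,-15.5,0,0,0]]]' 15; python3 -c "from h import *; hang(1)"
```

```text
t: 33.95
eef_pos: [0.464, 0.0519, 0.0419]
ee_rot: [3.134, -0.0, -0.889]
force: [0.2, 1.1, 0.6]
width: 0.0879
gripper_force: 0.0
t: 34.95
eef_pos: [0.4667, 0.0532, 0.2008]
ee_rot: [3.141, -0.002, -0.89]
force: [-0.3, 0.6, -2.7]
width: 0.0585
gripper_force: 15.0
shift [-14.56 -21.63   0.5 ] rot [ 0.32  -0.002 -0.   ] rows> 4.2
shift [-14.57 -24.56   9.33] rot [ 0.32  -0.002 -0.   ] rows> 4.8
```

```bash
python3 -m creep '[[[5,-3,-5,0,0.1,0,0],[5,-6,-10,0,0.2,0,0],[5,-10,-15,0.5,0.31,0,0],[5,-13,-19,0.5,0.32,0,0],[5,-14.6,-21.6,0.5,0.32,0,0],[5,-14.6,-21.6,0.5,0.32,0,0],[5,-14.6,-22.6,3.3,0.32,0,0],[5,-14.6,-23.4,5.8,0.32,0,0],[5,-14.6,-24.0,7.7,0.32,0,0],[5,-14.6,-24.25,8.4,0.32,0,0],[5,-14.6,-24.25,8.4,0.32,0,0]]]' && python3 -m creep '[[[5,0,0,0.4,0,0,0],[5,0,0,0.8,0,0,0],[5,0,0,1.2,0,0,0],[5,0,0,1.2,0,0,0]]]'
```

```text
t: 36.33
eef_pos: [0.5605, 0.3173, 0.1107]
ee_rot: [-2.83, -0.0, -0.89]
force: [-0.3, 0.9, -0.9]
width: 0.0585
gripper_force: 15.0
t: 36.83
eef_pos: [0.5635, 0.3204, 0.0997]
ee_rot: [-2.829, -0.0, -0.89]
force: [-0.5, 0.2, -2.2]
width: 0.0581
gripper_force: 15.0
```

```bash
python3 -m creep '[[[8.76,0,0,0,0,0,0],[8.76,0,0,0,0,0,0],[8.76,0,0,0,0,0,0],[8.76,0,0,0,0,0,0],[8.76,0,0,-2,0,0,0],[8.76,0,0,-5,0,0,0],[8.76,0,0,-10,0,0,0],[8.76,0,0,-10,0,0,0]]]'; python3 - <<'E'
from h import *
plan([.4476,-.0545,.25],-.889); plan([.4476,-.0545,.045],-.889)
E
```

```text
t: 37.83
eef_pos: [0.541, 0.3023, 0.2001]
ee_rot: [-2.821, 0.001, -0.889]
force: [0.4, -0.9, -0.3]
width: 0.0878
gripper_force: 0.0
shift [ 21.82  26.65 -14.12] rot [-0.321  0.001 -0.   ] rows> 6.0
shift [21.83 33.11  5.33] rot [-0.321  0.001 -0.   ] rows> 6.4
```

```bash
python3 -m creep '[[[8.76,3,4,-3,0,0,0],[8.76,7,8.5,-5,-0.1,0,0],[8.76,11,13.5,-7,-0.2,0,0],[8.76,15,18,-9,-0.3,0,0],[8.76,19,23,-12,-0.321,0,0],[8.76,21.8,26.6,-14,-0.321,0,0],[8.76,21.8,26.6,-14,-0.321,0,0],[8.76,21.8,28.6,-8,-0.321,0,0],[8.76,21.8,30.3,-3,-0.321,0,0],[8.76,21.8,31.9,2,-0.321,0,0],[8.76,21.8,32.8,4.5,-0.321,0,0],[8.76,21.8,33.1,5.3,-0.321,0,0],[8.76,21.8,33.1,5.3,-0.321,0,0]]]'; python3 -m creep '[[[5,0,0,0,0,0,0],[5,0,0,0,0,0,0],[5,0,0,0,0,0,0],[5,0,0,0,0,0,0],[5,0,0,-5,0,0,0],[5,0,0,-11,0,0,0],[5,0,0,-15.5,0,0,0],[5,0,0,-15.5,0,0,0]]]' 15; python3 -c "from h import *; hang(0)"
```

```text
t: 39.45
eef_pos: [0.4452, -0.056, 0.0427]
ee_rot: [3.133, 0.0, -0.889]
force: [0.3, -0.3, -0.3]
width: 0.0881
gripper_force: 0.0
t: 40.45
eef_pos: [0.448, -0.0551, 0.2013]
ee_rot: [3.14, -0.003, -0.89]
force: [0.3, -0.6, -2.3]
width: 0.0569
gripper_force: 15.0
shift [-12.3  -29.91   0.5 ] rot [ 0.322 -0.003 -0.   ] rows> 5.2
shift [-12.33 -32.85   9.32] rot [ 0.322 -0.003 -0.   ] rows> 5.8
```

```bash
python3 -m creep '[[[5,-2,-5,0,0.1,0,0],[5,-4,-10,0,0.2,0,0],[5,-6,-15,0,0.31,0,0],[5,-8.5,-20.5,0.3,0.322,0,0],[5,-11,-26,0.5,0.322,0,0],[5,-12.3,-29.9,0.5,0.322,0,0],[5,-12.3,-29.9,0.5,0.322,0,0],[5,-12.3,-29.9,0.5,0.322,0,0],[5,-12.3,-30.8,3.3,0.322,0,0],[5,-12.3,-31.7,5.8,0.322,0,0],[5,-12.3,-32.3,7.7,0.322,0,0],[5,-12.3,-32.55,8.4,0.322,0,0],[5,-12.3,-32.55,8.4,0.322,0,0]]]' && python3 -m creep '[[[5,0,0,0.4,0,0,0],[5,0,0,0.8,0,0,0],[5,0,0,1.2,0,0,0],[5,0,0,1.2,0,0,0]]]'
```

```text
t: 42.08
eef_pos: [0.6206, 0.2439, 0.111]
ee_rot: [-2.828, 0.0, -0.89]
force: [-1.3, -0.1, -2.0]
width: 0.0571
gripper_force: 15.0
t: 42.58
eef_pos: [0.6236, 0.2468, 0.0994]
ee_rot: [-2.828, 0.0, -0.89]
force: [-0.0, 0.2, -1.7]
width: 0.0573
gripper_force: 15.0
```

```bash
python3 -m creep '[[[8.76,0,0,0,0,0,0],[8.76,0,0,0,0,0,0],[8.76,0,0,0,0,0,0],[8.76,0,0,0,0,0,0],[8.76,0,0,-2,0,0,0],[8.76,0,0,-5,0,0,0],[8.76,0,0,-10,0,0,0],[8.76,0,3,-15,0,0,0],[8.76,0,8,-18,0,0,0],[8.76,0,8,-18,0,0,0],[8.76,0,8,-18,0,0,0],[8.76,0,8,-18,0,0,0]]]'; python3 - <<'E'
from h import *
st();a=grab_frame("side"); a=a[90:370,200:430]; cv2.imwrite("pics/s3.png",cv2.resize(a,None,fx=2.1,fy=2.1,interpolation=cv2.INTER_CUBIC))
E
```

```text
t: 44.08
eef_pos: [0.5218, 0.1643, 0.2457]
ee_rot: [-2.829, 0.0, -0.89]
force: [-0.1, -1.2, -0.1]
width: 0.0877
gripper_force: 0.0
t 44.08 pos [0.5218 0.1643 0.2457] rpy [-2.829  0.    -0.89 ] F [-0.1 -1.2 -0.1] w 0.0877 gf 0.0
```

View pics/s3.png

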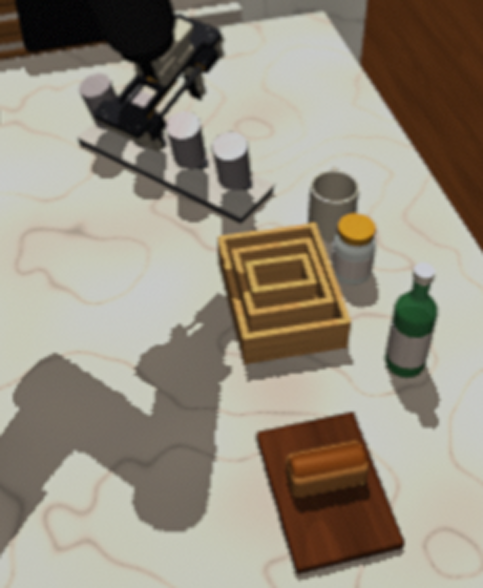

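The loaf is on the board and the crates are nested. Beakers show at (97,90), (145,97), (186,135) and (231,160), the second partly behind the gripper, and nothing touches the robot. Handing in.

```bash
python3 -c "from station import *; print(job_done())"
```

```text
the job is handed in; nothing more can be done
None
```

I handed the job in at about 44 s: the one loaf is upright on the board, the three crates are nested flat, and all four beakers hang on their own pegs. In the last picture one beaker was partly hidden behind the gripper, and hand-in returned no verdict.

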